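# Clear the way to the deep cleaning basket and set it in the drip tray

### The job

Get the deep cleaning basket ready in the drip tray: it hangs on the hook stand behind the shallow basket, and a square glass jar is standing in the tray. Take the shallow basket off the hook and the jar out of the tray and stand each of them upright on free bench top clear of the tray, then lift the deep basket off the hook and stand it upright, flat on the floor of the tray. Set everything down gently without dropping or tipping it, and leave the other things on the bench where they are.

Things in the scene. Friction and masses are not known exactly. Their poses are not given: they have to be found in the camera images.
- hook_stand: Fixed steel stand, origin under its post on the bench. The 10 mm thick post bends into a level 10 mm arm along the stand's own -x (roughly towards the robot), centre line 192 mm above the bench, 165 mm long. Base plate 110 x 90 x 14 mm, from 20 mm behind the post to 90 mm in front. Both baskets hang on the arm, the deep one by the post, the shallow one by the tip.
- hook_tip (a point): End of the upturned tip of the arm, 172 mm in front of the post, 215 mm above the bench. A basket comes off by lifting it 26 to 40 mm (with more its rim meets the arm from below), then going straight along the arm until its walls are past the tip too (origin 0.21 m from the post) before rising further.
- deep_basket: Loose open metal basket, 60 mm (x) x 52 mm (y), walls 64 mm high, 0.16 kg. Origin at the centre of its underside, z up. Rigid strap handle, 18 mm wide along x: two upright legs, outer faces 52 mm apart at y = +-26 mm, z = 64 to 116 mm, joined by a peaked top (z = 125 mm). The arm runs along x between the legs under the peak; the underside hangs 76 mm above the bench.
- deep_grip (a point): Point midway between the legs of the deep basket's handle, 97 mm above its underside: grip here, the fingers outside the two legs and closing along the basket's y.
- shallow_basket: Loose basket like the deep one, same 60 x 52 mm, but walls only 34 mm high, 0.12 kg: handle legs from z = 34 to 86 mm, outer faces 52 mm apart, peak at z = 95 mm; underside hangs 106 mm above the bench. Origin at the centre of its underside. It comes off the hook in the same way.
- shallow_grip (a point): Point midway between the legs of the shallow basket's handle, 67 mm above its underside, to be gripped like the deep one.
- drip_tray: Fixed square steel tray, 130 x 130 mm outside, 122 x 122 mm inside, top of its floor 10 mm above the bench, rim 20 mm above the bench. Origin at the centre of its underside.
- square_jar: Loose square glass jar with a fixed round steel cap, 52 x 52 mm (sides along its x and y), body 86 mm high, cap 41 mm in diameter, 102 mm high overall, about 0.24 kg. Origin at the centre of its underside. Starts upright in the tray.
- blower: Bystander: black rubber air blower with a red nozzle standing upright beside the tray, 61 mm in diameter, 165 mm high. Origin at the centre of its underside.
- white_tub: Bystander: round white plastic tub, 66 mm in diameter, 33 mm high. Origin at the centre of its underside.
- amber_bottle: Bystander: amber dropper bottle, 35 mm in diameter, 116 mm high, standing beside the hook stand. Origin at the centre of its underside.
- big_lens: Bystander: black camera lens, 64 mm in diameter, 40 mm high, standing under the end of the hook's arm. Origin at the centre of its underside.
- small_lens: Bystander: black camera lens, 55 mm in diameter, 34 mm high. Origin at the centre of its underside.
- tape_roll: Bystander: roll of masking tape lying flat, 78 mm in diameter, 19 mm high. Origin at the centre of its underside.
Not all that is in view belongs to the job. Leave any purple look-alike of the square_jar alone. Leave any blue look-alike of the deep_basket alone.

How it is judged:
By the outcome, as a careful person would: the job done as asked, in the order asked, and still so for the second after the job is handed in, with the robot touching nothing.
It also fails if it takes over 69 s, if anything falls off the work surface, if the arm or the gripper's body presses on something with over 40 N, if the wrist force passes 120 N, or if a joint passes its speed limit or range.

### The arm

A 7-joint arm with a two-finger parallel gripper is mounted at the origin on a cart in front of the work surface, level with it; the furniture and walls round the work are solid. World frame = base frame: x ahead of the robot, y to its left, z up, the work surface at z = 0. Lengths are in m, angles in rad, forces in N, time in s.
With the tool pointing down it reaches from about 0.35 to 0.9 m from the base axis. Payload 8.1 kg.
Tool frame: the origin (TCP) lies midway between the tips of the shut fingers; the grasp point (between the pads) lies 19 mm behind it; z points along the fingers, y is the line along which they close (so a half turn about z gives the same grasp; the last joint's range is limited). The gripper opens to 85 mm and grips with 20 to 120 N. Pads are 22 mm wide; open, the fingers measure 114 mm over their backs; the gripper's body (76 mm by 85 mm) begins 54 mm behind the grasp point. The pads swing forward as they close: fully open they stand 13 mm farther back than shut.
Start: joints at [1.164, 0.434, 0.025, 1.573, -0.012, 1.134, -0.075], TCP at [0.187, -0.596, 0.231] pointing down, gripper open.
Joint ranges: [-2.62, 2.62], [-0.44, 2.09], [-1.27, 1.32], [0.08, 2.57], [-1.32, 4.46], [0.12, 2], [-2.74, 2.74]. Speed limits (rad/s): [2.22, 2.22, 3.01, 3.01, 3.14, 3.14, 3.14].

### API

Orientations are given as a rotation vector (axis times angle).
In Python, from station import telemetry, imaging, finish_job gives the robot as it stands.
- The arm moves only by the tool send_rows, never from a script. Its argument "series" is a list of rows, each an object of numbers: "tx", "ty", "tz": the shift along the tool's x, y, z in mm; "ax", "ay", "az": the turn, a rotation vector about the tool's x, y, z in degrees; "grip": the opening, from 0 (shut) to 1 (fully open). A call has exactly 10 rows; each row is the pose to reach, as a shift and turn from the pose commanded when the call began, along the tool's axes at that moment; what a row does not reach only later rows make up. A row lasts 1/12 s, in which the tool goes at most 41.7 mm and 7.16 degrees, less where a joint would pass 70% of its speed; a pose out of reach is approached as far as the arm can. A call with a gripper value outside its range is refused whole. The fingers move at their own pace and stop on an object; the grip force is fixed at half the most. Time passes only in rows, so rows that repeat a pose let the fingers close, or fill a call up. It gives the time, the measured TCP pose, the force, the opening and the grip force at its end, in the units of the state.
- telemetry.read_state(): the state, without advancing time (a new reading comes with each control period).
- imaging.read_camera(name): name is "side" or "top"; returns the picture (480x640x3 uint8, red, green, blue); there is no depth.
- imaging.camera_info(name): a dict with "K" (3x3 intrinsics, pixels), "rvec" (rotation vector, rad) and "tvec" (3), from world to camera coordinates, as OpenCV has them. Camera axes: x right, y down, z forward; pixel columns grow to the right and rows downward; lengths in m; the calibration is good to about 2 mm. A picture is of the moment at which its call begins. camera_info takes no time and is no camera call.
- finish_job(): hands the job in; it is judged then, once.
The state is a dict: "t": time; "qpos": joint angles; "joint_velocities": joint speeds; "joint_torque": joint torques, N m; "tool_pos": TCP position; "tool_rot": TCP orientation; "wrist_force": force on the tool from outside, world axes, zero at the start; "ft_torque": the same for the moment, N m; "opening": opening from 0.0 (shut) to 1.0 (fully open); "gripper_force": force on a finger pad.
Only numpy, scipy, OpenCV 4.12 (cv2) and the standard library are available. Lean on these libraries where they do the work, as an engineer would, in place of code of your own. Each camera call takes 0.05 s, during which the arm holds its last target. There are 200 camera calls.

## Working session

There is one attempt and no reset: what is moved stays moved. The work goes in short steps, Python scripts to look and compute and a tool call to move; the robot and the scene stay as the last step left them, time stands still between calls to the robot, and variables do not carry over. Pictures are saved under pics/ and viewed, at most 10 in all, crops included, and the job is handed in when it is done.

Besides the shell and the picture viewer there is one more tool, called as a command line: name --argument value ..., lists and objects as JSON in quotes. send_rows: Moves the arm, as the interface text tells. Its arguments: {"type":"object","properties":{"series":{"type":"array"}},"required":["series"]}

```bash
mkdir -p pics; ls
python3 - <<'E'
from station import telemetry, imaging
import cv2
for n in("top","side"):
    cv2.imwrite(f"pics/{n}0.png",imaging.read_camera(n)[:,:,::-1]); print(imaging.camera_info(n))
s=telemetry.read_state();print(s)
E
```

```text
pics
{'K': array([[474.41258156,   0.        , 313.10331131],
       [  0.        , 474.41258156, 248.5084415 ],
       [  0.        ,   0.        ,   1.        ]]), 'rvec': array([ 2.18555366, -2.19160909,  0.06347975]), 'tvec': array([-0.03377699,  0.55613245,  1.1613346 ])}
{'K': array([[470.10733686,   0.        , 325.58357415],
       [  0.        , 470.10733686, 238.10298494],
       [  0.        ,   0.        ,   1.        ]]), 'rvec': array([ 2.16267298,  0.03487641, -0.02969358]), 'tvec': array([-0.55026721,  0.10316041,  1.21282257])}
{'t': 0.1, 'qpos': array([ 1.1643884 ,  0.43516014,  0.02494963,  1.5739891 , -0.01158901,
        1.13399243, -0.07509294]), 'joint_velocities': array([-3.23651434e-05, -2.55341516e-03,  5.60640972e-04, -2.20293951e-03,
       -2.32154557e-04, -5.06131635e-04, -9.50063830e-04]), 'joint_torque': array([ 3.56292592e-03, -6.71749020e+01,  1.02841526e+00, -3.16901350e+01,
        1.59007061e-02,  7.24584752e-03,  1.58939469e-05]), 'tool_pos': array([ 0.18680055, -0.59596764,  0.2306065 ]), 'tool_rot': array([-3.10407764e+00, -4.75125403e-01,  5.30991754e-04]), 'wrist_force': array([ 0.3887511 ,  0.07138653, -0.1952464 ]), 'ft_torque': array([0.063391  , 0.00317685, 0.05172429]), 'gripper_force': 0.0, 'opening': 1.0006413321974441}
```

View pics/top0.png

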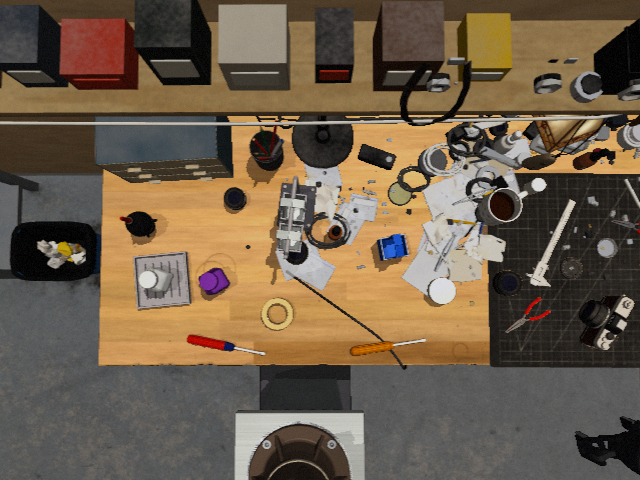

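View pics/side0.png

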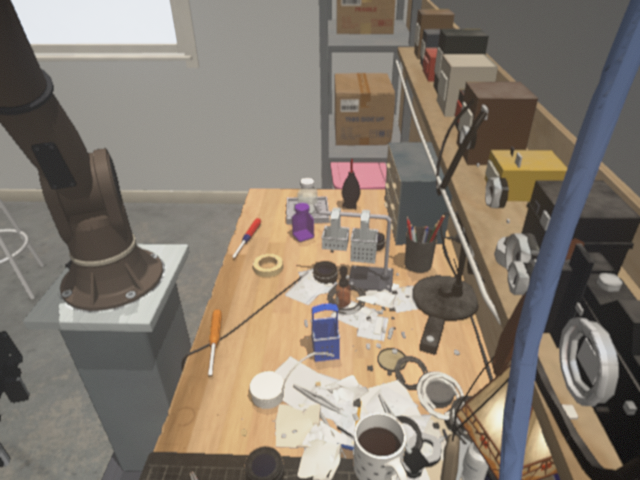

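The top view shows the grey tray at about (162,279) with the clear jar in it (cap at 148,279). The purple jar at (213,281) is a look-alike. The hook stand with both baskets runs from (295,180) to (293,258), and the blue look-alike basket is at (393,247). The blower is at (140,225), the tape at (277,314) and the small dark lens at (234,198). In the side view the shallow basket is at (336,235) and the deep one at (364,243).

Next is a close crop of both views.

```bash
cat > h.py <<'E'
import numpy as np, cv2
from station import telemetry, imaging
from scipy.spatial.transform import Rotation as R
def cam(n):
    c=imaging.camera_info(n); return np.array(c["K"]),cv2.Rodrigues(np.array(c["rvec"]))[0],np.array(c["tvec"])
def ray(n,p):
    K,Q,t=cam(n); return -Q.T@t, Q.T@np.linalg.solve(K,[p[0],p[1],1.])
def plane(n,p,z):
    o,d=ray(n,p); return o+d*(z-o[2])/d[2]
def tri(pt,ps):
    (o,d),(a,b)=ray("top",pt),ray("side",ps); s=np.linalg.lstsq(np.c_[d,-b],a-o,rcond=None)[0]
    x,y=o+d*s[0],a+b*s[1]; return (x+y)/2,np.linalg.norm(x-y)
def proj(n,P):
    K,Q,t=cam(n); q=K@(Q@np.array(P)+t); return q[:2]/q[2]
def shot(n,f,x,y,w,h,k):
    im=imaging.read_camera(n)[:,:,::-1]; cv2.imwrite(f,cv2.resize(im[y:y+h,x:x+w],None,fx=k,fy=k,interpolation=cv2.INTER_CUBIC)); return im
E
python3 - <<'E'
from h import *
shot("top","pics/t1.png",115,165,200,150,4)
shot("side","pics/s1.png",270,165,160,120,5)
for n in("top","side"): print(ray(n,(320,240))[0])
E
```

```text
[ 0.4837311  -0.03922438  1.19314204]
[ 0.59062661 -0.92789967  0.75798225]
```

View pics/t1.png

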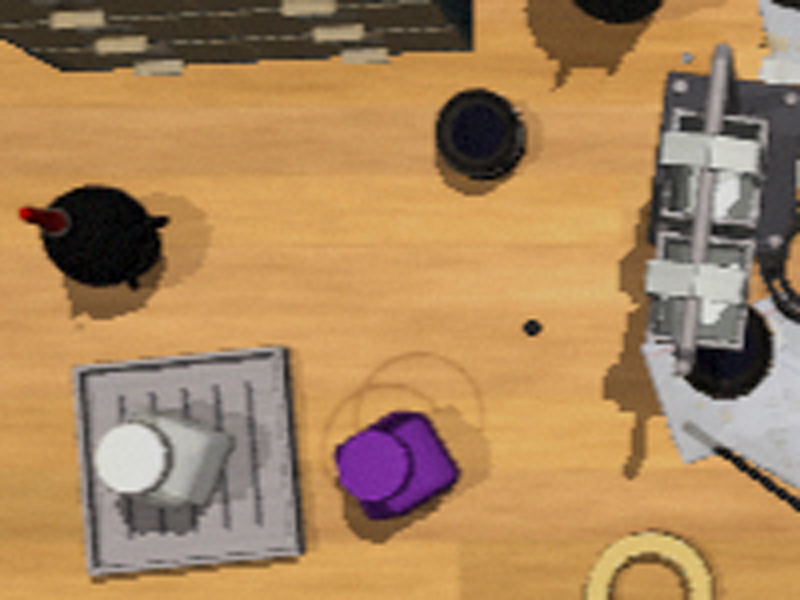

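View pics/s1.png

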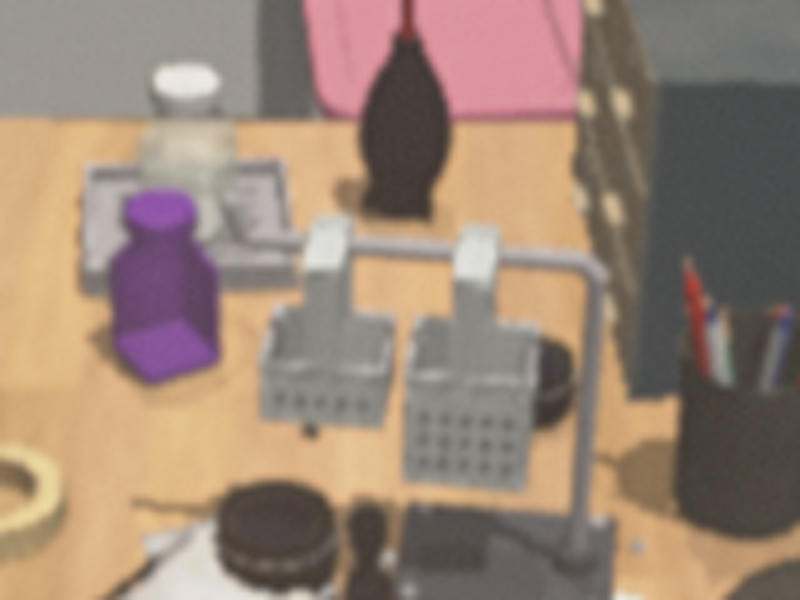

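The crop confirms the choices:
- The target jar is the pale glass one in the tray, cap at full-image (148,279.5). The purple one at (213,281) is rejected.
- The shallow basket has its strap at (289,235) near the arm tip.
- The deep basket has its strap at (292.5,203) near the post. The blue one at (393,247) is rejected.
- The arm tip is at (286,256).

Run:
```python
from h import *
np.set_printoptions(precision=4,suppress=True)
c=lambda x,y:(115+(x+.5)/4-.5,165+(y+.5)/4-.5)
s=lambda x,y:(270+(x+.5)/5-.5,165+(y+.5)/5-.5)
post=plane("top",c(722,55),.192); 
tip=plane("top",c(683,365),.215); print("post",post,"tip",tip,np.linalg.norm((post-tip)[:2]),"yaw",np.degrees(np.arctan2(*(post-tip)[1::-1])))
print("post base side",plane("side",s(578,555),.014))
for nm,P,z in(("deep",(710,151),.198),("shal",(697,280),.198)): print(nm,plane("top",c(*P),z))
print("deepL/R",plane("top",c(661,150),.194),plane("top",c(760,152),.194),"shL/R",plane("top",c(648,279),.194),plane("top",c(745,281),.194))
print("tri shal",tri(c(697,280),s(328,228)),"deep",tri(c(710,151),s(476,240)))
print("tray",[plane("top",c(*p),.02) for p in((76,368),(288,347),(303,553),(93,577))])
print("cap",plane("top",c(132,458),.112),"tri cap",tri(c(132,458),s(186,78)))
print("jar bot", [plane("top",c(*p),.01) for p in((232,447),(205,508))],"shoulder?")
for nm,P,z in(("blower",(102,238),.06),("purplecap",(374,465),.102),("smalllens",(480,132),.034),("dot",(532,328),0),("biglens",(728,345),.04)): print(nm,plane("top",c(*P),z))
for nm,P in(("tape",(277,314)),("tub",(441,291)),("bench",(101,364)),("benchtop",(101,172)),("red",(188,338)),("redtip",(265,353)),("oran",(350,350)),("amber",(335,232)),("drawer",(235,178))): print(nm,plane("top",P,0)[:2])
print("base px",proj("top",[0,0,0]))
im=imaging.read_camera("top")[:,:,::-1]; 
t=telemetry.read_state(); print(R.from_rotvec(t["tool_rot"]).as_matrix())
cv2.imwrite("pics/t2.png",cv2.resize(im[255:320,125:195],None,fx=8,fy=8,interpolation=cv2.INTER_CUBIC))
```

```text
post [0.6953 0.0021 0.192 ] tip [0.5288 0.0213 0.215 ] 0.16764404356811138 yaw -6.587985373667799
post base side [0.7014 0.0112 0.014 ]
deep [0.6428 0.0082 0.198 ]
shal [0.5743 0.015  0.198 ]
deepL/R [0.644  0.0344 0.194 ] [ 0.6428 -0.0182  0.194 ] shL/R [0.5753 0.0411 0.194 ] [ 0.5741 -0.0101  0.194 ]
tri shal (array([0.574 , 0.0148, 0.202 ]), np.float64(0.0001089374893418358)) deep (array([0.6425, 0.0081, 0.2005]), np.float64(0.0001840405354414333))
tray [array([0.537 , 0.4095, 0.02  ]), array([0.5496, 0.2782, 0.02  ]), array([0.4226, 0.2672, 0.02  ]), array([0.4082, 0.3964, 0.02  ])]
cap [0.4814 0.3413 0.112 ] tri cap (array([0.482 , 0.341 , 0.1131]), np.float64(0.0010609034474138473))
jar bot [array([0.4879, 0.315 , 0.01  ]), array([0.4501, 0.3312, 0.01  ])] shoulder?
blower [0.6133 0.3802 0.06  ]
purplecap [0.477  0.2057 0.102 ]
smalllens [0.6812 0.1578 0.034 ]
dot [0.5623 0.1298 0.    ]
biglens [0.549  0.0047 0.04  ]
tape [0.3934 0.0554]
tub [ 0.4496 -0.3552]
bench [0.2709 0.4929]
benchtop [0.754  0.5049]
red [0.3344 0.2772]
redtip [0.2971 0.0851]
oran [ 0.304  -0.1263]
amber [ 0.5987 -0.0907]
drawer [0.7374 0.163 ]
base px [299.3052 475.6921]
[[ 0.9542  0.299  -0.0003]
 [ 0.299  -0.9542  0.0007]
 [-0.0001 -0.0007 -1.    ]]
```

View pics/t2.png

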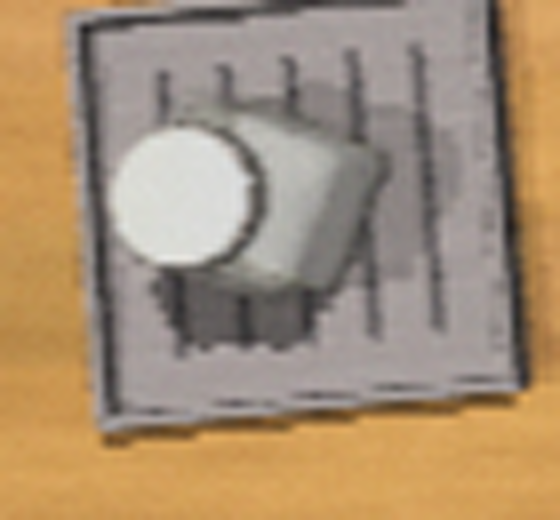

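The triangulated points agree with the given sizes:

| Item | Measured | Expected / note |
|---|---|---|
| Strap heights | 0.2005–0.202 m | 0.201 m |
| Jar cap height | 0.113 m | 0.112 m |
| Tray sides | about 0.130 m | 0.130 m |
| Arm length, post to tip | 0.168 m | 0.172 m |
| Jar yaw | about -21° | – |
| Hook yaw | about -6.3° | – |

I'll go above the shallow basket first.

```bash
cat > d.py <<'E'
import sys; from h import *
s=telemetry.read_state(); M=R.from_rotvec(s["tool_rot"]); p=s["tool_pos"]
y=M.as_matrix()[:,1]; phi=np.degrees(np.arctan2(y[1],y[0]))
print("t%.2f"%s["t"],"p",np.round(p,4),"phi %.1f"%phi,"F",np.round(s["wrist_force"],1),"open %.3f gf %.0f"%(s["opening"],s["gripper_force"]),"q7 %.2f"%s["qpos"][6])
for a in sys.argv[1:]:
    v=[float(k) for k in a.split(",")]; a=np.radians(v[3]); 
    T=np.array([[np.sin(-a),np.cos(a),0],[np.cos(a),np.sin(a),0],[0,0,-1]])
    T[:,0]=np.cross(T[:,1],T[:,2]); d=(M.inv()*R.from_matrix(T)).as_rotvec(degrees=True)
    print(np.round(M.inv().apply(np.array(v[:3])-p)*1000,1),np.round(d,1))
E
python3 d.py .574,.015,.3,-95 .574,.015,.153,-95
```

```text
t0.25 p [ 0.1868 -0.5962  0.2309] phi -72.6 F [ 0.1 -1.2  0.4] open 1.001 gf 0 q7 -0.08
[ 552.2 -467.5  -68.8] [-0.   0.  22.4]
[ 552.2 -467.4   78.2] [-0.   0.  22.4]
```

send_rows --series '[{"tx": 20, "ty": -16, "tz": -30, "az": 1, "grip": 1}, {"tx": 50, "ty": -42, "tz": -50, "az": 3, "grip": 1}, {"tx": 80, "ty": -68, "tz": -69, "az": 5, "grip": 1}, {"tx": 110, "ty": -94, "tz": -69, "az": 7, "grip": 1}, {"tx": 140, "ty": -119, "tz": -69, "az": 9, "grip": 1}, {"tx": 170, "ty": -144, "tz": -69, "az": 11, "grip": 1}, {"tx": 200, "ty": -169, "tz": -69, "az": 13, "grip": 1}, {"tx": 230, "ty": -195, "tz": -69, "az": 15, "grip": 1}, {"tx": 260, "ty": -220, "tz": -69, "az": 17, "grip": 1}, {"tx": 290, "ty": -246, "tz": -69, "az": 19, "grip": 1}]'

```text
invalid input at $.series[0]: expected keys tx, ty, tz, ax, ay, az, grip
```

```bash
python3 d.py .574,.015,.3,-95
```

```text
t0.25 p [ 0.1868 -0.5962  0.2309] phi -72.6 F [ 0.1 -1.2  0.4] open 1.001 gf 0 q7 -0.08
[ 552.2 -467.5  -68.8] [-0.   0.  22.4]
```

send_rows --series '[{"tx": 20, "ty": -16, "tz": -30, "ax": 0, "ay": 0, "az": 1, "grip": 1}, {"tx": 50, "ty": -42, "tz": -50, "ax": 0, "ay": 0, "az": 3, "grip": 1}, {"tx": 80, "ty": -68, "tz": -69, "ax": 0, "ay": 0, "az": 5, "grip": 1}, {"tx": 110, "ty": -94, "tz": -69, "ax": 0, "ay": 0, "az": 7, "grip": 1}, {"tx": 140, "ty": -119, "tz": -69, "ax": 0, "ay": 0, "az": 9, "grip": 1}, {"tx": 170, "ty": -144, "tz": -69, "ax": 0, "ay": 0, "az": 11, "grip": 1}, {"tx": 200, "ty": -169, "tz": -69, "ax": 0, "ay": 0, "az": 13, "grip": 1}, {"tx": 230, "ty": -195, "tz": -69, "ax": 0, "ay": 0, "az": 15, "grip": 1}, {"tx": 260, "ty": -220, "tz": -69, "ax": 0, "ay": 0, "az": 17, "grip": 1}, {"tx": 290, "ty": -246, "tz": -69, "ax": 0, "ay": 0, "az": 19, "grip": 1}]'

```text
t: 1.08
tool_pos: [0.3907, -0.2733, 0.3005]
tool_rot: [3.141, -0.047, 0.0]
wrist_force: [0.6, -0.1, 0.5]
opening: 1.0
gripper_force: 0.0
```

```bash
python3 d.py .574,.015,.3,-95
```

```text
t1.08 p [ 0.3907 -0.2733  0.3005] phi -91.7 F [ 0.6 -0.1  0.5] open 1.000 gf 0 q7 -1.13
[ 174.7 -293.6    0.4] [ 0.  -0.   3.3]
```

send_rows --series '[{"tx": 18, "ty": -30, "tz": 0, "ax": 0, "ay": 0, "az": 1, "grip": 1}, {"tx": 37, "ty": -63, "tz": 0, "ax": 0, "ay": 0, "az": 2, "grip": 1}, {"tx": 57, "ty": -96, "tz": 0, "ax": 0, "ay": 0, "az": 3, "grip": 1}, {"tx": 77, "ty": -129, "tz": 0, "ax": 0, "ay": 0, "az": 3.3, "grip": 1}, {"tx": 97, "ty": -162, "tz": 0, "ax": 0, "ay": 0, "az": 3.3, "grip": 1}, {"tx": 117, "ty": -196, "tz": 0, "ax": 0, "ay": 0, "az": 3.3, "grip": 1}, {"tx": 137, "ty": -230, "tz": 0, "ax": 0, "ay": 0, "az": 3.3, "grip": 1}, {"tx": 155, "ty": -260, "tz": 0, "ax": 0, "ay": 0, "az": 3.3, "grip": 1}, {"tx": 168, "ty": -283, "tz": 0, "ax": 0, "ay": 0, "az": 3.3, "grip": 1}, {"tx": 175, "ty": -293.5, "tz": 0, "ax": 0, "ay": 0, "az": 3.3, "grip": 1}]'

```text
t: 1.92
tool_pos: [0.5742, 0.0181, 0.3]
tool_rot: [-3.137, 0.127, 0.0]
wrist_force: [0.1, -0.3, 0.3]
opening: 0.998
gripper_force: 0.0
```

send_rows --series '[{"tx": 0, "ty": 0, "tz": 12, "ax": 0, "ay": 0, "az": 0, "grip": 1}, {"tx": 0, "ty": 0, "tz": 30, "ax": 0, "ay": 0, "az": 0, "grip": 1}, {"tx": 0, "ty": 0, "tz": 48, "ax": 0, "ay": 0, "az": 0, "grip": 1}, {"tx": 0, "ty": 0, "tz": 66, "ax": 0, "ay": 0, "az": 0, "grip": 1}, {"tx": 0, "ty": 0, "tz": 84, "ax": 0, "ay": 0, "az": 0, "grip": 1}, {"tx": 0, "ty": 0, "tz": 102, "ax": 0, "ay": 0, "az": 0, "grip": 1}, {"tx": 0, "ty": 0, "tz": 120, "ax": 0, "ay": 0, "az": 0, "grip": 1}, {"tx": 0, "ty": 0, "tz": 134, "ax": 0, "ay": 0, "az": 0, "grip": 1}, {"tx": 0, "ty": 0, "tz": 143, "ax": 0, "ay": 0, "az": 0, "grip": 1}, {"tx": 0, "ty": 0, "tz": 147, "ax": 0, "ay": 0, "az": 0, "grip": 1}]'

```text
t: 2.75
tool_pos: [0.5724, 0.0127, 0.152]
tool_rot: [3.138, -0.135, -0.003]
wrist_force: [-0.3, 0.2, -0.3]
opening: 1.001
gripper_force: 0.0
```

```bash
python3 d.py .574,.015,.153,-95
```

```text
t2.75 p [0.5724 0.0127 0.152 ] phi -94.9 F [-0.3  0.2 -0.3] open 1.001 gf 0 q7 -1.93
[ 1.4 -2.4 -1. ] [0.  0.1 0.1]
```

send_rows --series '[{"tx": 1, "ty": -2, "tz": 0, "ax": 0, "ay": 0, "az": 0, "grip": 0.75}, {"tx": 1, "ty": -2, "tz": 0, "ax": 0, "ay": 0, "az": 0, "grip": 0.7}, {"tx": 1, "ty": -2, "tz": 0, "ax": 0, "ay": 0, "az": 0, "grip": 0.65}, {"tx": 1, "ty": -2, "tz": 0, "ax": 0, "ay": 0, "az": 0, "grip": 0.6}, {"tx": 1, "ty": -2, "tz": 0, "ax": 0, "ay": 0, "az": 0, "grip": 0.55}, {"tx": 1, "ty": -2, "tz": 0, "ax": 0, "ay": 0, "az": 0, "grip": 0.5}, {"tx": 1, "ty": -2, "tz": 0, "ax": 0, "ay": 0, "az": 0, "grip": 0.5}, {"tx": 1, "ty": -2, "tz": 0, "ax": 0, "ay": 0, "az": 0, "grip": 0.5}, {"tx": 1, "ty": -2, "tz": 0, "ax": 0, "ay": 0, "az": 0, "grip": 0.5}, {"tx": 1, "ty": -2, "tz": 0, "ax": 0, "ay": 0, "az": 0, "grip": 0.5}]'

```text
t: 3.58
tool_pos: [0.5751, 0.0156, 0.1545]
tool_rot: [-3.139, 0.134, -0.003]
wrist_force: [0.6, 0.3, 5.1]
opening: 0.602
gripper_force: 61.4
```

```bash
python3 - <<'E'
from h import *
shot("top","pics/t3.png",220,150,120,120,4)
E
python3 d.py .574,.015,.186,-95; python3 d.py .4547,.0284,.186,-95
```

```text
t3.63 p [0.5751 0.0156 0.1546] phi -94.9 F [-1.  -0.2  5.3] open 0.602 gf 61 q7 -1.93
[ -1.    0.7 -31.4] [-0.  -0.1  0.1]
t3.63 p [0.5751 0.0156 0.1546] phi -94.9 F [-1.  -0.2  5.3] open 0.602 gf 61 q7 -1.93
[-121.    -2.5  -31.7] [-0.  -0.1  0.1]
```

View pics/t3.png

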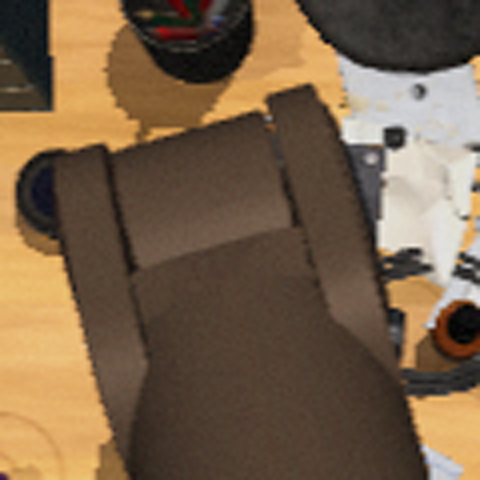

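The picture shows only the arm covering the hook, but the opening of 0.602 (51 mm) with 61 N confirms the handle is held. I'll lift 33 mm and then slide out along the arm.

send_rows --series '[{"tx": 0, "ty": 0, "tz": -5, "ax": 0, "ay": 0, "az": 0, "grip": 0.5}, {"tx": 0, "ty": 0, "tz": -10, "ax": 0, "ay": 0, "az": 0, "grip": 0.5}, {"tx": 0, "ty": 0, "tz": -15, "ax": 0, "ay": 0, "az": 0, "grip": 0.5}, {"tx": 0, "ty": 0, "tz": -20, "ax": 0, "ay": 0, "az": 0, "grip": 0.5}, {"tx": 0, "ty": 0, "tz": -25, "ax": 0, "ay": 0, "az": 0, "grip": 0.5}, {"tx": 0, "ty": 0, "tz": -29, "ax": 0, "ay": 0, "az": 0, "grip": 0.5}, {"tx": 0, "ty": 0, "tz": -32, "ax": 0, "ay": 0, "az": 0, "grip": 0.5}, {"tx": 0, "ty": 0, "tz": -33, "ax": 0, "ay": 0, "az": 0, "grip": 0.5}, {"tx": 0, "ty": 0, "tz": -33, "ax": 0, "ay": 0, "az": 0, "grip": 0.5}, {"tx": 0, "ty": 0, "tz": -33, "ax": 0, "ay": 0, "az": 0, "grip": 0.5}]'

```text
t: 4.47
tool_pos: [0.5743, 0.0154, 0.1862]
tool_rot: [3.139, -0.134, -0.0]
wrist_force: [-0.6, -0.2, -1.4]
opening: 0.603
gripper_force: 62.5
```

```bash
python3 d.py .455,.0283,.186,-95
```

```text
t4.47 p [0.5743 0.0154 0.1862] phi -94.9 F [-0.6 -0.2 -1.4] open 0.603 gf 63 q7 -1.92
[-119.9   -2.7    0.2] [0.  0.  0.1]
```

send_rows --series '[{"tx": -6, "ty": 0, "tz": 0, "ax": 0, "ay": 0, "az": 0, "grip": 0.5}, {"tx": -18, "ty": -0.4, "tz": 0, "ax": 0, "ay": 0, "az": 0, "grip": 0.5}, {"tx": -32, "ty": -0.7, "tz": 0, "ax": 0, "ay": 0, "az": 0, "grip": 0.5}, {"tx": -47, "ty": -1, "tz": 0, "ax": 0, "ay": 0, "az": 0, "grip": 0.5}, {"tx": -62, "ty": -1.4, "tz": 0, "ax": 0, "ay": 0, "az": 0, "grip": 0.5}, {"tx": -77, "ty": -1.7, "tz": 0, "ax": 0, "ay": 0, "az": 0, "grip": 0.5}, {"tx": -92, "ty": -2, "tz": 0, "ax": 0, "ay": 0, "az": 0, "grip": 0.5}, {"tx": -106, "ty": -2.4, "tz": 0, "ax": 0, "ay": 0, "az": 0, "grip": 0.5}, {"tx": -116, "ty": -2.7, "tz": 0, "ax": 0, "ay": 0, "az": 0, "grip": 0.5}, {"tx": -120, "ty": -2.7, "tz": 0, "ax": 0, "ay": 0, "az": 0, "grip": 0.5}]'

```text
t: 5.3
tool_pos: [0.4533, 0.0286, 0.1862]
tool_rot: [3.138, -0.133, -0.001]
wrist_force: [0.1, -0.6, -0.9]
opening: 0.601
gripper_force: 62.5
```

```bash
python3 d.py .455,.0283,.27,-95 .6,.23,.27,-95 .6,.23,.05,-95 .60,.25,.05,-45
python3 - <<'E'
from h import *
for p in ((.6,.25,0),(.67,.27,0),(.59,.2,0),(.42,.14,0)): print(p,proj("top",p),proj("side",p))
E
```

```text
t5.30 p [0.4533 0.0286 0.1862] phi -94.9 F [ 0.1 -0.6 -0.9] open 0.601 gf 62 q7 -1.95
[  1.7   0.1 -83.8] [0.  0.1 0.1]
[ 129.  -213.1  -84. ] [0.  0.1 0.1]
[ 129.2 -213.2  136. ] [0.  0.1 0.1]
[ 127.5 -233.2  135.9] [  0.    0.1 -49.9]
(0.6, 0.25, 0) [200.18799    231.88292314] [345.21800199 228.66874968]
(0.67, 0.27, 0) [192.63902766 204.42071149] [368.53077154 225.37150209]
(0.59, 0.2, 0) [219.92173633 235.76721395] [341.72143948 237.99161317]
(0.42, 0.14, 0) [243.23690721 303.36803598] [280.71177763 249.12656689]
```

Shallow basket goes to (0.58, 0.195), jar to (0.645, 0.27); both spots are clear. I'll move sideways first, then forward.

```bash
python3 d.py .48,.195,.186,-95 .58,.195,.15,-95
```

```text
t5.30 p [0.4533 0.0286 0.1862] phi -94.9 F [ 0.1 -0.6 -0.9] open 0.601 gf 62 q7 -1.95
[ 1.250e+01 -1.681e+02  1.000e-01] [0.  0.1 0.1]
[ 112.2 -176.6   36. ] [0.  0.1 0.1]
```

send_rows --series '[{"tx": -1, "ty": -20, "tz": 0, "ax": 0, "ay": 0, "az": 0, "grip": 0.5}, {"tx": -2, "ty": -50, "tz": 0, "ax": 0, "ay": 0, "az": 0, "grip": 0.5}, {"tx": -2, "ty": -80, "tz": 0, "ax": 0, "ay": 0, "az": 0, "grip": 0.5}, {"tx": 5, "ty": -110, "tz": 0, "ax": 0, "ay": 0, "az": 0, "grip": 0.5}, {"tx": 25, "ty": -138, "tz": 0, "ax": 0, "ay": 0, "az": 0, "grip": 0.5}, {"tx": 50, "ty": -160, "tz": 0, "ax": 0, "ay": 0, "az": 0, "grip": 0.5}, {"tx": 75, "ty": -170, "tz": 10, "ax": 0, "ay": 0, "az": 0, "grip": 0.5}, {"tx": 98, "ty": -175, "tz": 25, "ax": 0, "ay": 0, "az": 0, "grip": 0.5}, {"tx": 110, "ty": -177, "tz": 45, "ax": 0, "ay": 0, "az": 0, "grip": 0.5}, {"tx": 112, "ty": -177, "tz": 60, "ax": 0, "ay": 0, "az": 0, "grip": 0.5}]'

```text
t: 6.13
tool_pos: [0.5844, 0.1952, 0.1244]
tool_rot: [-3.138, 0.136, -0.001]
wrist_force: [-0.7, -0.0, -1.2]
opening: 0.6
gripper_force: 62.7
```

```bash
python3 d.py .58,.195,.051,-95 .58,.195,.049,-95
```

```text
t6.13 p [0.5844 0.1952 0.1244] phi -95.0 F [-0.7 -0.  -1.2] open 0.600 gf 63 q7 -2.27
[-4.4  0.6 73.4] [-0. -0.  0.]
[-4.4  0.6 75.4] [-0. -0.  0.]
```

send_rows --series '[{"tx": 0, "ty": 0, "tz": 10, "ax": 0, "ay": 0, "az": 0, "grip": 0.5}, {"tx": 0, "ty": 0, "tz": 24, "ax": 0, "ay": 0, "az": 0, "grip": 0.5}, {"tx": 0, "ty": 0, "tz": 38, "ax": 0, "ay": 0, "az": 0, "grip": 0.5}, {"tx": 0, "ty": 0, "tz": 50, "ax": 0, "ay": 0, "az": 0, "grip": 0.5}, {"tx": 0, "ty": 0, "tz": 60, "ax": 0, "ay": 0, "az": 0, "grip": 0.5}, {"tx": 0, "ty": 0, "tz": 66, "ax": 0, "ay": 0, "az": 0, "grip": 0.5}, {"tx": 0, "ty": 0, "tz": 70, "ax": 0, "ay": 0, "az": 0, "grip": 0.5}, {"tx": 0, "ty": 0, "tz": 72, "ax": 0, "ay": 0, "az": 0, "grip": 0.5}, {"tx": 0, "ty": 0, "tz": 73, "ax": 0, "ay": 0, "az": 0, "grip": 0.5}, {"tx": 0, "ty": 0, "tz": 74, "ax": 0, "ay": 0, "az": 0, "grip": 0.5}]'

```text
t: 6.97
tool_pos: [0.5821, 0.1954, 0.0527]
tool_rot: [-3.138, 0.134, -0.001]
wrist_force: [0.2, -0.3, -0.7]
opening: 0.601
gripper_force: 62.7
```

send_rows --series '[{"tx": 0, "ty": 0, "tz": 0.5, "ax": 0, "ay": 0, "az": 0, "grip": 0.5}, {"tx": 0, "ty": 0, "tz": 1, "ax": 0, "ay": 0, "az": 0, "grip": 0.5}, {"tx": 0, "ty": 0, "tz": 1.5, "ax": 0, "ay": 0, "az": 0, "grip": 0.5}, {"tx": 0, "ty": 0, "tz": 2, "ax": 0, "ay": 0, "az": 0, "grip": 0.5}, {"tx": 0, "ty": 0, "tz": 2.5, "ax": 0, "ay": 0, "az": 0, "grip": 0.5}, {"tx": 0, "ty": 0, "tz": 2.5, "ax": 0, "ay": 0, "az": 0, "grip": 0.5}, {"tx": 0, "ty": 0, "tz": 2.5, "ax": 0, "ay": 0, "az": 0, "grip": 0.5}, {"tx": 0, "ty": 0, "tz": 2.5, "ax": 0, "ay": 0, "az": 0, "grip": 0.5}, {"tx": 0, "ty": 0, "tz": 2.5, "ax": 0, "ay": 0, "az": 0, "grip": 0.5}, {"tx": 0, "ty": 0, "tz": 2.5, "ax": 0, "ay": 0, "az": 0, "grip": 0.5}]'

```text
t: 7.8
tool_pos: [0.5818, 0.1952, 0.0498]
tool_rot: [3.139, -0.134, 0.0]
wrist_force: [-0.3, 0.4, -1.2]
opening: 0.601
gripper_force: 62.7
```

```bash
python3 d.py
```

```text
t7.80 p [0.5818 0.1952 0.0498] phi -94.9 F [-0.3  0.4 -1.2] open 0.601 gf 63 q7 -2.31
```

Not touching yet, so a little lower.

send_rows --series '[{"tx": 0, "ty": 0, "tz": 0.5, "ax": 0, "ay": 0, "az": 0, "grip": 0.5}, {"tx": 0, "ty": 0, "tz": 1, "ax": 0, "ay": 0, "az": 0, "grip": 0.5}, {"tx": 0, "ty": 0, "tz": 1.5, "ax": 0, "ay": 0, "az": 0, "grip": 0.5}, {"tx": 0, "ty": 0, "tz": 1.8, "ax": 0, "ay": 0, "az": 0, "grip": 0.5}, {"tx": 0, "ty": 0, "tz": 2, "ax": 0, "ay": 0, "az": 0, "grip": 0.5}, {"tx": 0, "ty": 0, "tz": 2, "ax": 0, "ay": 0, "az": 0, "grip": 0.5}, {"tx": 0, "ty": 0, "tz": 2, "ax": 0, "ay": 0, "az": 0, "grip": 0.5}, {"tx": 0, "ty": 0, "tz": 2, "ax": 0, "ay": 0, "az": 0, "grip": 0.5}, {"tx": 0, "ty": 0, "tz": 2, "ax": 0, "ay": 0, "az": 0, "grip": 0.5}, {"tx": 0, "ty": 0, "tz": 2, "ax": 0, "ay": 0, "az": 0, "grip": 0.5}]'

```text
t: 8.63
tool_pos: [0.5819, 0.1952, 0.049]
tool_rot: [3.139, -0.134, 0.001]
wrist_force: [-3.7, -2.4, 11.8]
opening: 0.601
gripper_force: 64.1
```

```bash
python3 d.py
```

```text
t8.63 p [0.5819 0.1952 0.049 ] phi -94.9 F [-3.7 -2.4 11.8] open 0.601 gf 64 q7 -2.31
```

send_rows --series '[{"tx": 0, "ty": 0, "tz": -0.5, "ax": 0, "ay": 0, "az": 0, "grip": 0.55}, {"tx": 0, "ty": 0, "tz": -1, "ax": 0, "ay": 0, "az": 0, "grip": 0.62}, {"tx": 0, "ty": 0, "tz": -1, "ax": 0, "ay": 0, "az": 0, "grip": 0.68}, {"tx": 0, "ty": 0, "tz": -1, "ax": 0, "ay": 0, "az": 0, "grip": 0.74}, {"tx": 0, "ty": 0, "tz": -1, "ax": 0, "ay": 0, "az": 0, "grip": 0.8}, {"tx": 0, "ty": 0, "tz": -1, "ax": 0, "ay": 0, "az": 0, "grip": 0.86}, {"tx": 0, "ty": 0, "tz": -1, "ax": 0, "ay": 0, "az": 0, "grip": 0.92}, {"tx": 0, "ty": 0, "tz": -1, "ax": 0, "ay": 0, "az": 0, "grip": 0.96}, {"tx": 0, "ty": 0, "tz": -1, "ax": 0, "ay": 0, "az": 0, "grip": 1}, {"tx": 0, "ty": 0, "tz": -1, "ax": 0, "ay": 0, "az": 0, "grip": 1}]'

```text
t: 9.47
tool_pos: [0.5818, 0.1952, 0.0487]
tool_rot: [3.139, -0.134, -0.0]
wrist_force: [0.4, -0.2, 0.1]
opening: 1.0
gripper_force: 0.0
```

send_rows --series '[{"tx": 0, "ty": 0, "tz": -8, "ax": 0, "ay": 0, "az": 0, "grip": 1}, {"tx": 0, "ty": 0, "tz": -20, "ax": 0, "ay": 0, "az": 0, "grip": 1}, {"tx": 0, "ty": 0, "tz": -38, "ax": 0, "ay": 0, "az": 0, "grip": 1}, {"tx": 0, "ty": 0, "tz": -60, "ax": 0, "ay": 0, "az": 0, "grip": 1}, {"tx": 0, "ty": 0, "tz": -85, "ax": 0, "ay": 0, "az": 0, "grip": 1}, {"tx": 0, "ty": 0, "tz": -110, "ax": 0, "ay": 0, "az": 0, "grip": 1}, {"tx": 0, "ty": 0, "tz": -135, "ax": 0, "ay": 0, "az": 0, "grip": 1}, {"tx": 0, "ty": 0, "tz": -155, "ax": 0, "ay": 0, "az": 0, "grip": 1}, {"tx": 0, "ty": 0, "tz": -170, "ax": 0, "ay": 0, "az": 0, "grip": 1}, {"tx": 0, "ty": 0, "tz": -175, "ax": 0, "ay": 0, "az": 0, "grip": 1}]'

```text
t: 10.3
tool_pos: [0.5829, 0.196, 0.228]
tool_rot: [-3.137, 0.134, -0.008]
wrist_force: [0.7, 0.3, 0.4]
opening: 0.997
gripper_force: 0.0
```

```bash
python3 d.py .482,.341,.223,-21 .482,.341,.057,-21
```

```text
t10.30 p [0.5829 0.196  0.228 ] phi -94.9 F [0.7 0.3 0.4] open 0.997 gf 0 q7 -2.23
[-112.9 -135.8    4.8] [  0.1  -0.3 -73.9]
[-113.7 -135.4  170.8] [  0.1  -0.3 -73.9]
```

send_rows --series '[{"tx": -8, "ty": -10, "tz": 0, "ax": 0, "ay": 0, "az": -7, "grip": 1}, {"tx": -20, "ty": -25, "tz": 0, "ax": 0, "ay": 0, "az": -14, "grip": 1}, {"tx": -34, "ty": -42, "tz": 0, "ax": 0, "ay": 0, "az": -21, "grip": 1}, {"tx": -48, "ty": -59, "tz": 0, "ax": 0, "ay": 0, "az": -28, "grip": 1}, {"tx": -62, "ty": -76, "tz": 0, "ax": 0, "ay": 0, "az": -35, "grip": 1}, {"tx": -76, "ty": -93, "tz": 0, "ax": 0, "ay": 0, "az": -42, "grip": 1}, {"tx": -90, "ty": -110, "tz": 0, "ax": 0, "ay": 0, "az": -49, "grip": 1}, {"tx": -102, "ty": -124, "tz": 0, "ax": 0, "ay": 0, "az": -56, "grip": 1}, {"tx": -110, "ty": -133, "tz": 0, "ax": 0, "ay": 0, "az": -63, "grip": 1}, {"tx": -113, "ty": -136, "tz": 0, "ax": 0, "ay": 0, "az": -70, "grip": 1}]'

```text
t: 11.13
tool_pos: [0.4786, 0.3425, 0.2241]
tool_rot: [-2.639, -1.702, -0.0]
wrist_force: [0.1, 0.0, 1.1]
opening: 1.003
gripper_force: 0.0
```

```bash
python3 d.py .482,.341,.057,-21
python3 - <<'E'
from h import *
im=shot("side","pics/s4.png",230,145,200,150,4)
E
```

```text
t11.13 p [0.4786 0.3425 0.2241] phi -24.4 F [0.1 0.  1.1] open 1.003 gf 0 q7 -1.44
[-1.000e-01  3.800e+00  1.671e+02] [-0.  -0.  -3.4]
```

View pics/s4.png

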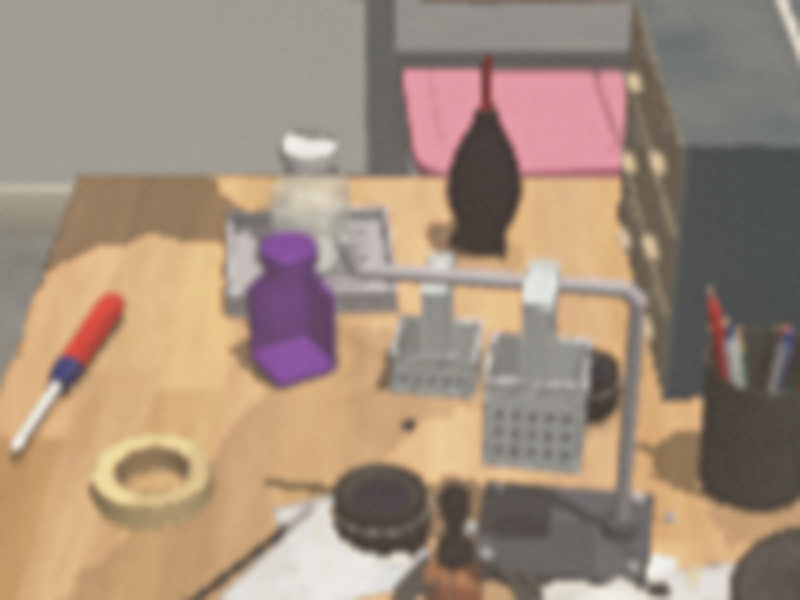

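The shallow basket stands upright on the bench at full-image (339,231). The jar is still in the tray at (307,192). I'll descend on the jar, jaws across its sides.

send_rows --series '[{"tx": 0, "ty": 3, "tz": 10, "ax": 0, "ay": 0, "az": -3.4, "grip": 1}, {"tx": 0, "ty": 3, "tz": 25, "ax": 0, "ay": 0, "az": -3.4, "grip": 1}, {"tx": 0, "ty": 3, "tz": 40, "ax": 0, "ay": 0, "az": -3.4, "grip": 1}, {"tx": 0, "ty": 3, "tz": 55, "ax": 0, "ay": 0, "az": -3.4, "grip": 1}, {"tx": 0, "ty": 3, "tz": 70, "ax": 0, "ay": 0, "az": -3.4, "grip": 1}, {"tx": 0, "ty": 3, "tz": 82, "ax": 0, "ay": 0, "az": -3.4, "grip": 1}, {"tx": 0, "ty": 3, "tz": 92, "ax": 0, "ay": 0, "az": -3.4, "grip": 1}, {"tx": 0, "ty": 3, "tz": 98, "ax": 0, "ay": 0, "az": -3.4, "grip": 1}, {"tx": 0, "ty": 3, "tz": 100, "ax": 0, "ay": 0, "az": -3.4, "grip": 1}, {"tx": 0, "ty": 3, "tz": 100, "ax": 0, "ay": 0, "az": -3.4, "grip": 1}]'

```text
t: 12.02
tool_pos: [0.4835, 0.339, 0.1236]
tool_rot: [2.597, 1.768, -0.001]
wrist_force: [-0.3, 0.8, -0.8]
opening: 0.996
gripper_force: 0.0
```

```bash
python3 d.py .482,.341,.057,-21
```

```text
t12.02 p [0.4835 0.339  0.1236] phi -21.5 F [-0.3  0.8 -0.8] open 0.996 gf 0 q7 -1.46
[ 1.3 -2.1 66.6] [-0.   0.  -0.5]
```

send_rows --series '[{"tx": 1, "ty": -2, "tz": 6, "ax": 0, "ay": 0, "az": 0, "grip": 1}, {"tx": 1, "ty": -2, "tz": 16, "ax": 0, "ay": 0, "az": 0, "grip": 1}, {"tx": 1, "ty": -2, "tz": 28, "ax": 0, "ay": 0, "az": 0, "grip": 1}, {"tx": 1, "ty": -2, "tz": 40, "ax": 0, "ay": 0, "az": 0, "grip": 1}, {"tx": 1, "ty": -2, "tz": 51, "ax": 0, "ay": 0, "az": 0, "grip": 1}, {"tx": 1, "ty": -2, "tz": 60, "ax": 0, "ay": 0, "az": 0, "grip": 1}, {"tx": 1, "ty": -2, "tz": 65, "ax": 0, "ay": 0, "az": 0, "grip": 1}, {"tx": 1, "ty": -2, "tz": 67, "ax": 0, "ay": 0, "az": 0, "grip": 0.85}, {"tx": 1, "ty": -2, "tz": 67, "ax": 0, "ay": 0, "az": 0, "grip": 0.78}, {"tx": 1, "ty": -2, "tz": 67, "ax": 0, "ay": 0, "az": 0, "grip": 0.72}]'

```text
t: 12.85
tool_pos: [0.4821, 0.341, 0.057]
tool_rot: [-2.597, -1.768, -0.001]
wrist_force: [0.4, 0.9, 0.2]
opening: 0.719
gripper_force: 0.0
```

send_rows --series '[{"tx": 0, "ty": 0, "tz": 0, "ax": 0, "ay": 0, "az": 0, "grip": 0.68}, {"tx": 0, "ty": 0, "tz": 0, "ax": 0, "ay": 0, "az": 0, "grip": 0.65}, {"tx": 0, "ty": 0, "tz": 0, "ax": 0, "ay": 0, "az": 0, "grip": 0.62}, {"tx": 0, "ty": 0, "tz": 0, "ax": 0, "ay": 0, "az": 0, "grip": 0.59}, {"tx": 0, "ty": 0, "tz": 0, "ax": 0, "ay": 0, "az": 0, "grip": 0.55}, {"tx": 0, "ty": 0, "tz": 0, "ax": 0, "ay": 0, "az": 0, "grip": 0.5}, {"tx": 0, "ty": 0, "tz": 0, "ax": 0, "ay": 0, "az": 0, "grip": 0.5}, {"tx": 0, "ty": 0, "tz": 0, "ax": 0, "ay": 0, "az": 0, "grip": 0.5}, {"tx": 0, "ty": 0, "tz": -2, "ax": 0, "ay": 0, "az": 0, "grip": 0.5}, {"tx": 0, "ty": 0, "tz": -4, "ax": 0, "ay": 0, "az": 0, "grip": 0.5}]'

```text
t: 13.68
tool_pos: [0.4821, 0.3405, 0.0608]
tool_rot: [2.597, 1.768, -0.0]
wrist_force: [-0.2, -0.8, -1.8]
opening: 0.588
gripper_force: 62.5
```

```bash
python3 d.py .645,.27,.175,-21
```

```text
t13.68 p [0.4821 0.3405 0.0608] phi -21.5 F [-0.2 -0.8 -1.8] open 0.588 gf 63 q7 -1.52
[  -5.9  177.4 -114.2] [ 0.   0.  -0.5]
```

send_rows --series '[{"tx": 0, "ty": 0, "tz": -8, "ax": 0, "ay": 0, "az": 0, "grip": 0.5}, {"tx": 0, "ty": 0, "tz": -22, "ax": 0, "ay": 0, "az": 0, "grip": 0.5}, {"tx": 0, "ty": 0, "tz": -42, "ax": 0, "ay": 0, "az": 0, "grip": 0.5}, {"tx": 0, "ty": 3, "tz": -62, "ax": 0, "ay": 0, "az": 0, "grip": 0.5}, {"tx": 0, "ty": 12, "tz": -82, "ax": 0, "ay": 0, "az": 0, "grip": 0.5}, {"tx": -1, "ty": 30, "tz": -98, "ax": 0, "ay": 0, "az": 0, "grip": 0.5}, {"tx": -2, "ty": 52, "tz": -108, "ax": 0, "ay": 0, "az": 0, "grip": 0.5}, {"tx": -3, "ty": 76, "tz": -114, "ax": 0, "ay": 0, "az": 0, "grip": 0.5}, {"tx": -4, "ty": 100, "tz": -114, "ax": 0, "ay": 0, "az": 0, "grip": 0.5}, {"tx": -5, "ty": 122, "tz": -114, "ax": 0, "ay": 0, "az": 0, "grip": 0.5}]'

```text
t: 14.52
tool_pos: [0.5953, 0.2905, 0.1759]
tool_rot: [2.597, 1.767, 0.002]
wrist_force: [-0.1, 0.6, -1.8]
opening: 0.588
gripper_force: 62.6
```

send_rows --series '[{"tx": 0, "ty": 18, "tz": 0, "ax": 0, "ay": 0, "az": 0, "grip": 0.5}, {"tx": -1, "ty": 33, "tz": 4, "ax": 0, "ay": 0, "az": 0, "grip": 0.5}, {"tx": -1, "ty": 45, "tz": 12, "ax": 0, "ay": 0, "az": 0, "grip": 0.5}, {"tx": -1, "ty": 52, "tz": 24, "ax": 0, "ay": 0, "az": 0, "grip": 0.5}, {"tx": -1, "ty": 55, "tz": 40, "ax": 0, "ay": 0, "az": 0, "grip": 0.5}, {"tx": -1, "ty": 55, "tz": 56, "ax": 0, "ay": 0, "az": 0, "grip": 0.5}, {"tx": -1, "ty": 55, "tz": 72, "ax": 0, "ay": 0, "az": 0, "grip": 0.5}, {"tx": -1, "ty": 55, "tz": 86, "ax": 0, "ay": 0, "az": 0, "grip": 0.5}, {"tx": -1, "ty": 55, "tz": 96, "ax": 0, "ay": 0, "az": 0, "grip": 0.5}, {"tx": -1, "ty": 55, "tz": 102, "ax": 0, "ay": 0, "az": 0, "grip": 0.5}]'

```text
t: 15.35
tool_pos: [0.6431, 0.2703, 0.0704]
tool_rot: [-2.595, -1.769, 0.004]
wrist_force: [-1.2, 0.4, -2.4]
opening: 0.591
gripper_force: 62.6
```

```bash
python3 d.py .645,.27,.047,-21
```

```text
t15.35 p [0.6431 0.2703 0.0704] phi -21.4 F [-1.2  0.4 -2.4] open 0.591 gf 63 q7 -1.22
[ 0.5  1.9 23.4] [-0.1  0.1 -0.4]
```

send_rows --series '[{"tx": 0, "ty": 0, "tz": 6, "ax": 0, "ay": 0, "az": 0, "grip": 0.5}, {"tx": 0, "ty": 0, "tz": 13, "ax": 0, "ay": 0, "az": 0, "grip": 0.5}, {"tx": 0, "ty": 0, "tz": 18, "ax": 0, "ay": 0, "az": 0, "grip": 0.5}, {"tx": 0, "ty": 0, "tz": 21, "ax": 0, "ay": 0, "az": 0, "grip": 0.5}, {"tx": 0, "ty": 0, "tz": 23, "ax": 0, "ay": 0, "az": 0, "grip": 0.5}, {"tx": 0, "ty": 0, "tz": 24, "ax": 0, "ay": 0, "az": 0, "grip": 0.5}, {"tx": 0, "ty": 0, "tz": 24.5, "ax": 0, "ay": 0, "az": 0, "grip": 0.5}, {"tx": 0, "ty": 0, "tz": 25, "ax": 0, "ay": 0, "az": 0, "grip": 0.5}, {"tx": 0, "ty": 0, "tz": 25.5, "ax": 0, "ay": 0, "az": 0, "grip": 0.5}, {"tx": 0, "ty": 0, "tz": 25.5, "ax": 0, "ay": 0, "az": 0, "grip": 0.5}]'

```text
t: 16.18
tool_pos: [0.6447, 0.2705, 0.0478]
tool_rot: [2.597, 1.768, 0.001]
wrist_force: [-1.5, -1.3, 1.3]
opening: 0.588
gripper_force: 62.8
```

```bash
python3 d.py
```

```text
t16.18 p [0.6447 0.2705 0.0478] phi -21.5 F [-1.5 -1.3  1.3] open 0.588 gf 63 q7 -1.24
```

Just touching. A touch lower, then release and rise.

send_rows --series '[{"tx": 0, "ty": 0, "tz": 0.4, "ax": 0, "ay": 0, "az": 0, "grip": 0.5}, {"tx": 0, "ty": 0, "tz": 0.4, "ax": 0, "ay": 0, "az": 0, "grip": 0.58}, {"tx": 0, "ty": 0, "tz": 0.4, "ax": 0, "ay": 0, "az": 0, "grip": 0.62}, {"tx": 0, "ty": 0, "tz": 0.4, "ax": 0, "ay": 0, "az": 0, "grip": 0.66}, {"tx": 0, "ty": 0, "tz": 0.4, "ax": 0, "ay": 0, "az": 0, "grip": 0.72}, {"tx": 0, "ty": 0, "tz": 0.4, "ax": 0, "ay": 0, "az": 0, "grip": 0.8}, {"tx": 0, "ty": 0, "tz": 0.4, "ax": 0, "ay": 0, "az": 0, "grip": 0.9}, {"tx": 0, "ty": 0, "tz": 0, "ax": 0, "ay": 0, "az": 0, "grip": 1}, {"tx": 0, "ty": 0, "tz": 0, "ax": 0, "ay": 0, "az": 0, "grip": 1}, {"tx": 0, "ty": 0, "tz": 0, "ax": 0, "ay": 0, "az": 0, "grip": 1}]'

```text
t: 17.02
tool_pos: [0.6445, 0.2703, 0.0473]
tool_rot: [2.597, 1.768, 0.0]
wrist_force: [-0.3, 0.3, -0.7]
opening: 1.003
gripper_force: 0.0
```

send_rows --series '[{"tx": 0, "ty": 0, "tz": -8, "ax": 0, "ay": 0, "az": 0, "grip": 1}, {"tx": 0, "ty": 0, "tz": -22, "ax": 0, "ay": 0, "az": 0, "grip": 1}, {"tx": 0, "ty": 0, "tz": -45, "ax": 0, "ay": 0, "az": 0, "grip": 1}, {"tx": 0, "ty": 0, "tz": -75, "ax": 0, "ay": 0, "az": 0, "grip": 1}, {"tx": 0, "ty": 0, "tz": -110, "ax": 0, "ay": 0, "az": 0, "grip": 1}, {"tx": 0, "ty": 0, "tz": -145, "ax": 0, "ay": 0, "az": 0, "grip": 1}, {"tx": 0, "ty": 0, "tz": -180, "ax": 0, "ay": 0, "az": 0, "grip": 1}, {"tx": 0, "ty": 0, "tz": -210, "ax": 0, "ay": 0, "az": 0, "grip": 1}, {"tx": 0, "ty": 0, "tz": -235, "ax": 0, "ay": 0, "az": 0, "grip": 1}, {"tx": 0, "ty": 0, "tz": -250, "ax": 0, "ay": 0, "az": 0, "grip": 1}]'

```text
t: 17.85
tool_pos: [0.6448, 0.2713, 0.303]
tool_rot: [2.596, 1.768, 0.009]
wrist_force: [0.9, -0.4, 0.1]
opening: 0.994
gripper_force: 0.0
```

```bash
python3 - <<'E'
from h import *
shot("side","pics/s5.png",260,130,160,160,3.5)
shot("top","pics/t5.png",115,165,200,150,4)
E
python3 d.py .6425,.008,.297,-95
```

```text
t17.95 p [0.6452 0.2717 0.3027] phi -21.5 F [-0.   0.8 -0.4] open 0.997 gf 0 q7 -1.11
[-246.3   94.     4.7] [ 0.  -0.4 73.5]
```

View pics/s5.png

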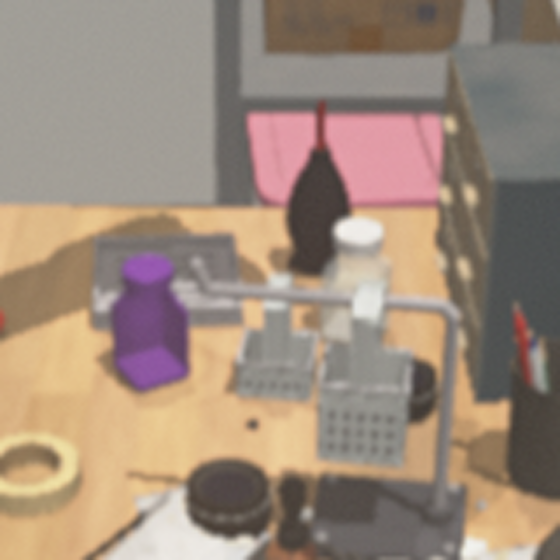

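The jar stands upright by the blower at full-image (362,205). The shallow basket is upright at (339,231), the tray is empty, and the deep basket still hangs with its strap at (365,216). On to the deep basket.

send_rows --series '[{"tx": -15, "ty": 6, "tz": 0, "ax": 0, "ay": 0, "az": 7, "grip": 1}, {"tx": -42, "ty": 16, "tz": 0, "ax": 0, "ay": 0, "az": 14, "grip": 1}, {"tx": -72, "ty": 27, "tz": 0, "ax": 0, "ay": 0, "az": 21, "grip": 1}, {"tx": -103, "ty": 39, "tz": 0, "ax": 0, "ay": 0, "az": 28, "grip": 1}, {"tx": -134, "ty": 51, "tz": 0, "ax": 0, "ay": 0, "az": 35, "grip": 1}, {"tx": -165, "ty": 63, "tz": 0, "ax": 0, "ay": 0, "az": 42, "grip": 1}, {"tx": -195, "ty": 74, "tz": 0, "ax": 0, "ay": 0, "az": 49, "grip": 1}, {"tx": -222, "ty": 85, "tz": 0, "ax": 0, "ay": 0, "az": 56, "grip": 1}, {"tx": -240, "ty": 92, "tz": 0, "ax": 0, "ay": 0, "az": 63, "grip": 1}, {"tx": -246, "ty": 94, "tz": 0, "ax": 0, "ay": 0, "az": 70, "grip": 1}]'

```text
t: 18.78
tool_pos: [0.6415, 0.0017, 0.2973]
tool_rot: [3.139, -0.059, -0.001]
wrist_force: [0.6, -0.1, 0.4]
opening: 0.998
gripper_force: 0.0
```

```bash
python3 d.py .6425,.008,.2,-95
```

```text
t18.78 p [0.6415 0.0017 0.2973] phi -92.2 F [ 0.6 -0.1  0.4] open 0.998 gf 0 q7 -1.84
[ 0.9 -6.5 97.2] [0.1 0.  2.8]
```

send_rows --series '[{"tx": 0, "ty": -2, "tz": 6, "ax": 0, "ay": 0, "az": 2.8, "grip": 1}, {"tx": 0, "ty": -2, "tz": 18, "ax": 0, "ay": 0, "az": 2.8, "grip": 1}, {"tx": 0, "ty": -2, "tz": 34, "ax": 0, "ay": 0, "az": 2.8, "grip": 1}, {"tx": 0, "ty": -2, "tz": 50, "ax": 0, "ay": 0, "az": 2.8, "grip": 1}, {"tx": 0, "ty": -2, "tz": 64, "ax": 0, "ay": 0, "az": 2.8, "grip": 1}, {"tx": 0, "ty": -2, "tz": 74, "ax": 0, "ay": 0, "az": 2.8, "grip": 1}, {"tx": 0, "ty": -2, "tz": 80, "ax": 0, "ay": 0, "az": 2.8, "grip": 1}, {"tx": 0, "ty": -2, "tz": 80, "ax": 0, "ay": 0, "az": 2.8, "grip": 1}, {"tx": 0, "ty": -2, "tz": 80, "ax": 0, "ay": 0, "az": 2.8, "grip": 1}, {"tx": 0, "ty": -2, "tz": 80, "ax": 0, "ay": 0, "az": 2.8, "grip": 1}]'

```text
t: 19.62
tool_pos: [0.6423, 0.0091, 0.2183]
tool_rot: [-3.139, 0.118, -0.002]
wrist_force: [-0.2, 0.9, 0.6]
opening: 1.005
gripper_force: 0.0
```

```bash
python3 d.py .6425,.008,.153,-95
```

```text
t19.62 p [0.6423 0.0091 0.2183] phi -94.3 F [-0.2  0.9  0.6] open 1.005 gf 0 q7 -1.91
[ 0.2  1.1 65.3] [-0.  -0.1  0.7]
```

send_rows --series '[{"tx": 0, "ty": 1, "tz": 8, "ax": 0, "ay": 0, "az": 0.7, "grip": 1}, {"tx": 0, "ty": 1, "tz": 18, "ax": 0, "ay": 0, "az": 0.7, "grip": 1}, {"tx": 0, "ty": 1, "tz": 30, "ax": 0, "ay": 0, "az": 0.7, "grip": 1}, {"tx": 0, "ty": 1, "tz": 42, "ax": 0, "ay": 0, "az": 0.7, "grip": 1}, {"tx": 0, "ty": 1, "tz": 52, "ax": 0, "ay": 0, "az": 0.7, "grip": 1}, {"tx": 0, "ty": 1, "tz": 60, "ax": 0, "ay": 0, "az": 0.7, "grip": 1}, {"tx": 0, "ty": 1, "tz": 64, "ax": 0, "ay": 0, "az": 0.7, "grip": 1}, {"tx": 0, "ty": 1, "tz": 65, "ax": 0, "ay": 0, "az": 0.7, "grip": 0.9}, {"tx": 0, "ty": 1, "tz": 65, "ax": 0, "ay": 0, "az": 0.7, "grip": 0.8}, {"tx": 0, "ty": 1, "tz": 65, "ax": 0, "ay": 0, "az": 0.7, "grip": 0.73}]'

```text
t: 20.45
tool_pos: [0.6421, 0.0081, 0.1528]
tool_rot: [-3.138, 0.137, -0.001]
wrist_force: [0.5, -0.0, 0.6]
opening: 0.735
gripper_force: 0.0
```

send_rows --series '[{"tx": 0, "ty": 0, "tz": 0, "ax": 0, "ay": 0, "az": 0, "grip": 0.68}, {"tx": 0, "ty": 0, "tz": 0, "ax": 0, "ay": 0, "az": 0, "grip": 0.65}, {"tx": 0, "ty": 0, "tz": 0, "ax": 0, "ay": 0, "az": 0, "grip": 0.62}, {"tx": 0, "ty": 0, "tz": 0, "ax": 0, "ay": 0, "az": 0, "grip": 0.59}, {"tx": 0, "ty": 0, "tz": 0, "ax": 0, "ay": 0, "az": 0, "grip": 0.55}, {"tx": 0, "ty": 0, "tz": 0, "ax": 0, "ay": 0, "az": 0, "grip": 0.5}, {"tx": 0, "ty": 0, "tz": 0, "ax": 0, "ay": 0, "az": 0, "grip": 0.5}, {"tx": 0, "ty": 0, "tz": 0, "ax": 0, "ay": 0, "az": 0, "grip": 0.5}, {"tx": 0, "ty": 0, "tz": 0, "ax": 0, "ay": 0, "az": 0, "grip": 0.5}, {"tx": 0, "ty": 0, "tz": 0, "ax": 0, "ay": 0, "az": 0, "grip": 0.5}]'

```text
t: 21.28
tool_pos: [0.642, 0.008, 0.153]
tool_rot: [3.139, -0.137, 0.001]
wrist_force: [-1.3, -0.2, 6.5]
opening: 0.602
gripper_force: 61.4
```

```bash
python3 d.py .6425,.008,.186,-95
```

```text
t21.28 p [0.642 0.008 0.153] phi -95.0 F [-1.3 -0.2  6.5] open 0.602 gf 61 q7 -1.94
[  0.5  -0.1 -33. ] [ 0. -0. -0.]
```

Held. I'll lift 33 mm.

send_rows --series '[{"tx": 0, "ty": 0, "tz": -5, "ax": 0, "ay": 0, "az": 0, "grip": 0.5}, {"tx": 0, "ty": 0, "tz": -10, "ax": 0, "ay": 0, "az": 0, "grip": 0.5}, {"tx": 0, "ty": 0, "tz": -15, "ax": 0, "ay": 0, "az": 0, "grip": 0.5}, {"tx": 0, "ty": 0, "tz": -20, "ax": 0, "ay": 0, "az": 0, "grip": 0.5}, {"tx": 0, "ty": 0, "tz": -25, "ax": 0, "ay": 0, "az": 0, "grip": 0.5}, {"tx": 0, "ty": 0, "tz": -29, "ax": 0, "ay": 0, "az": 0, "grip": 0.5}, {"tx": 0, "ty": 0, "tz": -32, "ax": 0, "ay": 0, "az": 0, "grip": 0.5}, {"tx": 0, "ty": 0, "tz": -33, "ax": 0, "ay": 0, "az": 0, "grip": 0.5}, {"tx": 0, "ty": 0, "tz": -33, "ax": 0, "ay": 0, "az": 0, "grip": 0.5}, {"tx": 0, "ty": 0, "tz": -33, "ax": 0, "ay": 0, "az": 0, "grip": 0.5}]'

```text
t: 22.12
tool_pos: [0.6417, 0.0079, 0.1851]
tool_rot: [3.139, -0.137, -0.0]
wrist_force: [-1.0, 0.1, -1.7]
opening: 0.604
gripper_force: 62.7
```

```bash
python3 d.py .5431,.0190,.186,-95 .4537,.0288,.186,-95
```

```text
t22.12 p [0.6417 0.0079 0.1851] phi -95.0 F [-1.   0.1 -1.7] open 0.604 gf 63 q7 -1.93
[-99.2  -2.4  -0.8] [ 0.  0. -0.]
[-189.1   -4.4   -0.8] [ 0.  0. -0.]
```

send_rows --series '[{"tx": -5, "ty": 0, "tz": 0, "ax": 0, "ay": 0, "az": 0, "grip": 0.5}, {"tx": -13, "ty": -0.3, "tz": 0, "ax": 0, "ay": 0, "az": 0, "grip": 0.5}, {"tx": -24, "ty": -0.6, "tz": 0, "ax": 0, "ay": 0, "az": 0, "grip": 0.5}, {"tx": -36, "ty": -0.9, "tz": 0, "ax": 0, "ay": 0, "az": 0, "grip": 0.5}, {"tx": -48, "ty": -1.1, "tz": 0, "ax": 0, "ay": 0, "az": 0, "grip": 0.5}, {"tx": -60, "ty": -1.4, "tz": 0, "ax": 0, "ay": 0, "az": 0, "grip": 0.5}, {"tx": -72, "ty": -1.7, "tz": 0, "ax": 0, "ay": 0, "az": 0, "grip": 0.5}, {"tx": -83, "ty": -2, "tz": 0, "ax": 0, "ay": 0, "az": 0, "grip": 0.5}, {"tx": -92, "ty": -2.2, "tz": 0, "ax": 0, "ay": 0, "az": 0, "grip": 0.5}, {"tx": -99, "ty": -2.4, "tz": 0, "ax": 0, "ay": 0, "az": 0, "grip": 0.5}]'

```text
t: 22.95
tool_pos: [0.5419, 0.0191, 0.1853]
tool_rot: [3.138, -0.137, -0.001]
wrist_force: [-1.1, 0.6, -2.5]
opening: 0.6
gripper_force: 62.7
```

```bash
python3 d.py .4537,.0288,.186,-95
```

```text
t22.95 p [0.5419 0.0191 0.1853] phi -95.0 F [-1.1  0.6 -2.5] open 0.600 gf 63 q7 -1.96
[-88.8  -2.   -0.7] [0. 0. 0.]
```

send_rows --series '[{"tx": -8, "ty": -0.2, "tz": 0, "ax": 0, "ay": 0, "az": 0, "grip": 0.5}, {"tx": -18, "ty": -0.4, "tz": 0, "ax": 0, "ay": 0, "az": 0, "grip": 0.5}, {"tx": -30, "ty": -0.7, "tz": 0, "ax": 0, "ay": 0, "az": 0, "grip": 0.5}, {"tx": -42, "ty": -1, "tz": 0, "ax": 0, "ay": 0, "az": 0, "grip": 0.5}, {"tx": -54, "ty": -1.3, "tz": 0, "ax": 0, "ay": 0, "az": 0, "grip": 0.5}, {"tx": -66, "ty": -1.5, "tz": 0, "ax": 0, "ay": 0, "az": 0, "grip": 0.5}, {"tx": -77, "ty": -1.8, "tz": 0, "ax": 0, "ay": 0, "az": 0, "grip": 0.5}, {"tx": -86, "ty": -2, "tz": 0, "ax": 0, "ay": 0, "az": 0, "grip": 0.5}, {"tx": -90, "ty": -2, "tz": -3, "ax": 0, "ay": 0, "az": 0, "grip": 0.5}, {"tx": -90, "ty": -2, "tz": -10, "ax": 0, "ay": 0, "az": 0, "grip": 0.5}]'

```text
t: 23.78
tool_pos: [0.4525, 0.0288, 0.1951]
tool_rot: [3.138, -0.136, -0.002]
wrist_force: [0.6, -0.7, -1.7]
opening: 0.6
gripper_force: 62.7
```

```bash
python3 d.py .4537,.0288,.26,-95 .478,.338,.26,-80 .478,.338,.26,-95
```

```text
t23.78 p [0.4525 0.0288 0.1951] phi -95.0 F [ 0.6 -0.7 -1.7] open 0.600 gf 63 q7 -1.97
[  1.1  -0.1 -64.9] [0.  0.1 0. ]
[  -1.5 -310.2  -65.1] [  0.    0.1 -15. ]
[  -1.5 -310.2  -65.1] [0.  0.1 0. ]
```

send_rows --series '[{"tx": 0, "ty": 0, "tz": -12, "ax": 0, "ay": 0, "az": 0, "grip": 0.5}, {"tx": 0, "ty": 0, "tz": -28, "ax": 0, "ay": 0, "az": 0, "grip": 0.5}, {"tx": 0, "ty": -8, "tz": -46, "ax": 0, "ay": 0, "az": 0, "grip": 0.5}, {"tx": 0, "ty": -26, "tz": -58, "ax": 0, "ay": 0, "az": -1, "grip": 0.5}, {"tx": 0, "ty": -52, "tz": -65, "ax": 0, "ay": 0, "az": -2, "grip": 0.5}, {"tx": 0, "ty": -80, "tz": -65, "ax": 0, "ay": 0, "az": -3, "grip": 0.5}, {"tx": 0, "ty": -108, "tz": -65, "ax": 0, "ay": 0, "az": -4, "grip": 0.5}, {"tx": 0, "ty": -136, "tz": -65, "ax": 0, "ay": 0, "az": -5, "grip": 0.5}, {"tx": 0, "ty": -164, "tz": -65, "ax": 0, "ay": 0, "az": -6, "grip": 0.5}, {"tx": 0, "ty": -192, "tz": -65, "ax": 0, "ay": 0, "az": -7, "grip": 0.5}]'

```text
t: 24.62
tool_pos: [0.4713, 0.2215, 0.2611]
tool_rot: [-3.141, -0.055, -0.002]
wrist_force: [1.1, 0.3, -1.6]
opening: 0.597
gripper_force: 63.0
```

send_rows --series '[{"tx": 3, "ty": -27, "tz": 0, "ax": 0, "ay": 0, "az": -1, "grip": 0.5}, {"tx": 6, "ty": -53, "tz": 0, "ax": 0, "ay": 0, "az": -2, "grip": 0.5}, {"tx": 9, "ty": -77, "tz": 0, "ax": 0, "ay": 0, "az": -3, "grip": 0.5}, {"tx": 12, "ty": -97, "tz": 0, "ax": 0, "ay": 0, "az": -3.5, "grip": 0.5}, {"tx": 13, "ty": -110, "tz": 0, "ax": 0, "ay": 0, "az": -3.5, "grip": 0.5}, {"tx": 14, "ty": -117, "tz": 5, "ax": 0, "ay": 0, "az": -3.5, "grip": 0.5}, {"tx": 14, "ty": -118, "tz": 18, "ax": 0, "ay": 0, "az": -3.5, "grip": 0.5}, {"tx": 14, "ty": -118, "tz": 32, "ax": 0, "ay": 0, "az": -3.5, "grip": 0.5}, {"tx": 14, "ty": -118, "tz": 42, "ax": 0, "ay": 0, "az": -3.5, "grip": 0.5}, {"tx": 14, "ty": -118, "tz": 50, "ax": 0, "ay": 0, "az": -3.5, "grip": 0.5}]'

```text
t: 25.45
tool_pos: [0.4807, 0.3373, 0.2091]
tool_rot: [3.137, 0.149, -0.001]
wrist_force: [-1.1, -0.8, -2.0]
opening: 0.601
gripper_force: 63.0
```

```bash
python3 d.py .479,.338,.092,-84.5
```

```text
t25.45 p [0.4807 0.3373 0.2091] phi -84.6 F [-1.1 -0.8 -2. ] open 0.601 gf 63 q7 -2.42
[ -1.5  -1.  117.1] [ 0.1  0.  -0.1]
```

send_rows --series '[{"tx": -1, "ty": 0, "tz": 10, "ax": 0, "ay": 0, "az": 0, "grip": 0.5}, {"tx": -1, "ty": 0, "tz": 25, "ax": 0, "ay": 0, "az": 0, "grip": 0.5}, {"tx": -1, "ty": 0, "tz": 42, "ax": 0, "ay": 0, "az": 0, "grip": 0.5}, {"tx": -1, "ty": 0, "tz": 60, "ax": 0, "ay": 0, "az": 0, "grip": 0.5}, {"tx": -1, "ty": 0, "tz": 76, "ax": 0, "ay": 0, "az": 0, "grip": 0.5}, {"tx": -1, "ty": 0, "tz": 90, "ax": 0, "ay": 0, "az": 0, "grip": 0.5}, {"tx": -1, "ty": 0, "tz": 101, "ax": 0, "ay": 0, "az": 0, "grip": 0.5}, {"tx": -1, "ty": 0, "tz": 109, "ax": 0, "ay": 0, "az": 0, "grip": 0.5}, {"tx": -1, "ty": 0, "tz": 114, "ax": 0, "ay": 0, "az": 0, "grip": 0.5}, {"tx": -1, "ty": 0, "tz": 116, "ax": 0, "ay": 0, "az": 0, "grip": 0.5}]'

```text
t: 26.28
tool_pos: [0.4795, 0.3382, 0.0938]
tool_rot: [3.138, 0.15, -0.001]
wrist_force: [-0.2, 0.5, -2.2]
opening: 0.597
gripper_force: 63.0
```

```bash
python3 d.py .479,.338,.088,-84.5
python3 - <<'E'
from h import *
shot("side","pics/s6.png",260,130,160,120,5)
E
```

```text
t26.28 p [0.4795 0.3382 0.0938] phi -84.5 F [-0.2  0.5 -2.2] open 0.597 gf 63 q7 -2.50
[-0.5  0.2  5.8] [ 0.  0. -0.]
```

View pics/s6.png

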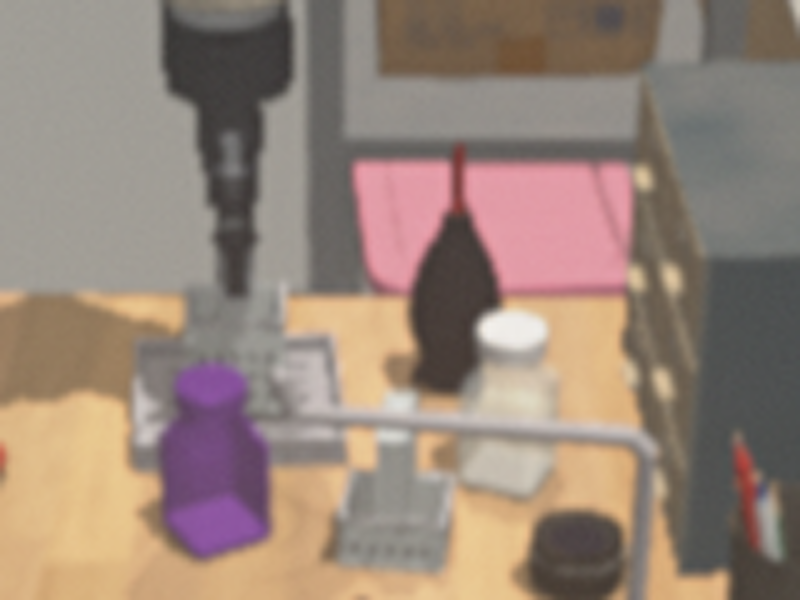

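The deep basket hangs upright from the fingers inside the tray at full-image (306,201). The jar (362,212) and shallow basket (339,229) stand clear. I'll lower the last millimetres.

send_rows --series '[{"tx": 0, "ty": 0, "tz": 1, "ax": 0, "ay": 0, "az": 0, "grip": 0.5}, {"tx": 0, "ty": 0, "tz": 2, "ax": 0, "ay": 0, "az": 0, "grip": 0.5}, {"tx": 0, "ty": 0, "tz": 3, "ax": 0, "ay": 0, "az": 0, "grip": 0.5}, {"tx": 0, "ty": 0, "tz": 4, "ax": 0, "ay": 0, "az": 0, "grip": 0.5}, {"tx": 0, "ty": 0, "tz": 4.6, "ax": 0, "ay": 0, "az": 0, "grip": 0.5}, {"tx": 0, "ty": 0, "tz": 5, "ax": 0, "ay": 0, "az": 0, "grip": 0.5}, {"tx": 0, "ty": 0, "tz": 5.4, "ax": 0, "ay": 0, "az": 0, "grip": 0.5}, {"tx": 0, "ty": 0, "tz": 5.8, "ax": 0, "ay": 0, "az": 0, "grip": 0.5}, {"tx": 0, "ty": 0, "tz": 6.2, "ax": 0, "ay": 0, "az": 0, "grip": 0.5}, {"tx": 0, "ty": 0, "tz": 6.2, "ax": 0, "ay": 0, "az": 0, "grip": 0.5}]'

```text
t: 27.17
tool_pos: [0.4795, 0.3384, 0.088]
tool_rot: [3.138, 0.151, -0.0]
wrist_force: [0.1, -0.9, -1.6]
opening: 0.597
gripper_force: 63.0
```

```bash
python3 d.py
```

```text
t27.17 p [0.4795 0.3384 0.088 ] phi -84.5 F [ 0.1 -0.9 -1.6] open 0.597 gf 63 q7 -2.51
```

send_rows --series '[{"tx": 0, "ty": 0, "tz": 0.3, "ax": 0, "ay": 0, "az": 0, "grip": 0.5}, {"tx": 0, "ty": 0, "tz": 0.6, "ax": 0, "ay": 0, "az": 0, "grip": 0.5}, {"tx": 0, "ty": 0, "tz": 0.9, "ax": 0, "ay": 0, "az": 0, "grip": 0.5}, {"tx": 0, "ty": 0, "tz": 1.2, "ax": 0, "ay": 0, "az": 0, "grip": 0.5}, {"tx": 0, "ty": 0, "tz": 1.4, "ax": 0, "ay": 0, "az": 0, "grip": 0.5}, {"tx": 0, "ty": 0, "tz": 1.4, "ax": 0, "ay": 0, "az": 0, "grip": 0.5}, {"tx": 0, "ty": 0, "tz": 1.4, "ax": 0, "ay": 0, "az": 0, "grip": 0.5}, {"tx": 0, "ty": 0, "tz": 1.4, "ax": 0, "ay": 0, "az": 0, "grip": 0.5}, {"tx": 0, "ty": 0, "tz": 1.4, "ax": 0, "ay": 0, "az": 0, "grip": 0.5}, {"tx": 0, "ty": 0, "tz": 1.4, "ax": 0, "ay": 0, "az": 0, "grip": 0.5}]'

```text
t: 28.0
tool_pos: [0.4795, 0.3385, 0.0874]
tool_rot: [3.138, 0.151, 0.001]
wrist_force: [-0.8, -3.2, 7.4]
opening: 0.601
gripper_force: 64.0
```

```bash
python3 d.py
```

```text
t28.00 p [0.4795 0.3385 0.0874] phi -84.5 F [-0.8 -3.2  7.4] open 0.601 gf 64 q7 -2.51
```

It's in contact with the floor at about 7 N, at the predicted height (0.087). Release and rise.

send_rows --series '[{"tx": 0, "ty": 0, "tz": -0.4, "ax": 0, "ay": 0, "az": 0, "grip": 0.55}, {"tx": 0, "ty": 0, "tz": -0.7, "ax": 0, "ay": 0, "az": 0, "grip": 0.62}, {"tx": 0, "ty": 0, "tz": -0.7, "ax": 0, "ay": 0, "az": 0, "grip": 0.68}, {"tx": 0, "ty": 0, "tz": -0.7, "ax": 0, "ay": 0, "az": 0, "grip": 0.74}, {"tx": 0, "ty": 0, "tz": -0.7, "ax": 0, "ay": 0, "az": 0, "grip": 0.8}, {"tx": 0, "ty": 0, "tz": -0.7, "ax": 0, "ay": 0, "az": 0, "grip": 0.86}, {"tx": 0, "ty": 0, "tz": -0.7, "ax": 0, "ay": 0, "az": 0, "grip": 0.92}, {"tx": 0, "ty": 0, "tz": -0.7, "ax": 0, "ay": 0, "az": 0, "grip": 1}, {"tx": 0, "ty": 0, "tz": -0.7, "ax": 0, "ay": 0, "az": 0, "grip": 1}, {"tx": 0, "ty": 0, "tz": -0.7, "ax": 0, "ay": 0, "az": 0, "grip": 1}]'

```text
t: 28.83
tool_pos: [0.4795, 0.3385, 0.0874]
tool_rot: [-3.138, -0.151, -0.0]
wrist_force: [0.6, -0.3, -0.4]
opening: 0.999
gripper_force: 0.0
```

send_rows --series '[{"tx": 0, "ty": 0, "tz": -8, "ax": 0, "ay": 0, "az": 0, "grip": 1}, {"tx": 0, "ty": 0, "tz": -20, "ax": 0, "ay": 0, "az": 0, "grip": 1}, {"tx": 0, "ty": 0, "tz": -38, "ax": 0, "ay": 0, "az": 0, "grip": 1}, {"tx": 0, "ty": 0, "tz": -60, "ax": 0, "ay": 0, "az": 0, "grip": 1}, {"tx": 0, "ty": 0, "tz": -85, "ax": 0, "ay": 0, "az": 0, "grip": 1}, {"tx": 0, "ty": 0, "tz": -110, "ax": 0, "ay": 0, "az": 0, "grip": 1}, {"tx": 0, "ty": 0, "tz": -135, "ax": 0, "ay": 0, "az": 0, "grip": 1}, {"tx": 0, "ty": 0, "tz": -160, "ax": 0, "ay": 0, "az": 0, "grip": 1}, {"tx": 0, "ty": 0, "tz": -180, "ax": 0, "ay": 0, "az": 0, "grip": 1}, {"tx": 0, "ty": 0, "tz": -190, "ax": 0, "ay": 0, "az": 0, "grip": 1}]'

```text
t: 29.67
tool_pos: [0.4799, 0.3395, 0.2817]
tool_rot: [-3.135, -0.151, -0.006]
wrist_force: [0.5, 0.4, 0.1]
opening: 0.998
gripper_force: 0.0
```

send_rows --series '[{"tx": 0, "ty": 20, "tz": 0, "ax": 0, "ay": 0, "az": 0, "grip": 1}, {"tx": 0, "ty": 50, "tz": 0, "ax": 0, "ay": 0, "az": 0, "grip": 1}, {"tx": 0, "ty": 85, "tz": 0, "ax": 0, "ay": 0, "az": 0, "grip": 1}, {"tx": 0, "ty": 120, "tz": 0, "ax": 0, "ay": 0, "az": 0, "grip": 1}, {"tx": 0, "ty": 155, "tz": 0, "ax": 0, "ay": 0, "az": 0, "grip": 1}, {"tx": 0, "ty": 190, "tz": 0, "ax": 0, "ay": 0, "az": 0, "grip": 1}, {"tx": 0, "ty": 225, "tz": 0, "ax": 0, "ay": 0, "az": 0, "grip": 1}, {"tx": 0, "ty": 260, "tz": 0, "ax": 0, "ay": 0, "az": 0, "grip": 1}, {"tx": 0, "ty": 290, "tz": 0, "ax": 0, "ay": 0, "az": 0, "grip": 1}, {"tx": 0, "ty": 310, "tz": 0, "ax": 0, "ay": 0, "az": 0, "grip": 1}]'

```text
t: 30.5
tool_pos: [0.509, 0.0261, 0.2776]
tool_rot: [3.137, 0.146, -0.0]
wrist_force: [0.5, -0.8, 0.0]
opening: 0.999
gripper_force: 0.0
```

```bash
python3 - <<'E'
from h import *
shot("top","pics/t7.png",105,165,200,150,4)
E
python3 d.py
```

```text
t30.55 p [0.5095 0.0225 0.2773] phi -84.9 F [ 0.3 -3.5 -1.6] open 0.999 gf 0 q7 -1.76
```

View pics/t7.png

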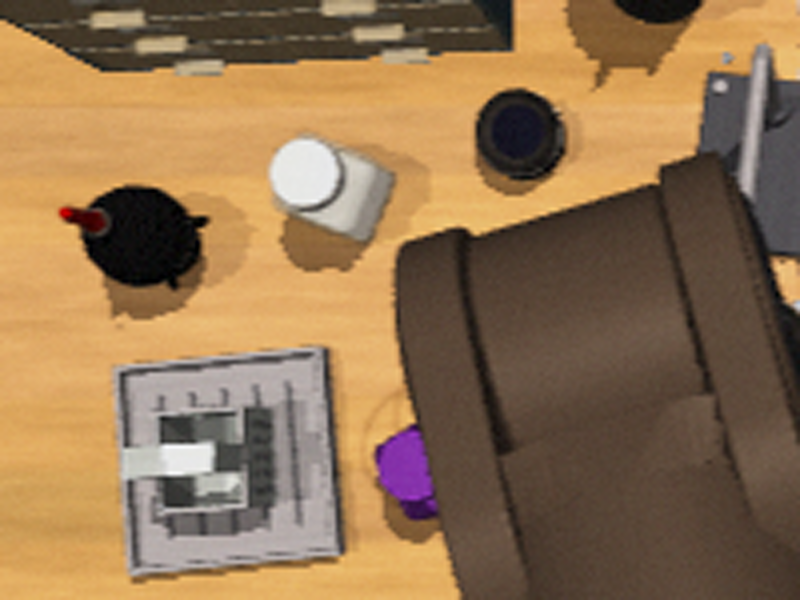

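The deep basket stands upright inside the tray at full-image (156,280) and the jar stands clear at (187,212). The bystanders are in place and the robot is touching nothing. Handing in.

```bash
python3 d.py; python3 -c "
from station import finish_job; print(finish_job())"
```

```text
t30.55 p [0.5095 0.0225 0.2773] phi -84.9 F [ 0.3 -3.5 -1.6] open 0.999 gf 0 q7 -1.76
the job is handed in; nothing more can be done
None
```

The deep basket stands flat in the tray, and the shallow basket and jar stand upright on free bench; the job was handed in at 30.6 s with no verdict returned.

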